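# Hold a cover plate down flush in a spring-bed gasket jig

## Task

Take only the top cover plate off the stack on the steel tray, lay it flat on the spring bed of the gasket jig, inside the four corner posts and lengthwise between the two low gauge blocks, and let go of it. Then push the plate down from above until its upper face is level with the tops of the gauge blocks (12 mm of bed travel), and finish while still holding it pressed there. Leave the rest of the stack and the other things on the bench where they are.

Things in the scene. Friction and masses are not known exactly. Their poses are not given: they have to be found in the camera images.
- cover_top_center (a point): Centre (half-way up) of the top one of three identical flat white cover plates stacked squarely near the -y end of the tray. Each is 100 x 56 x 10 mm (own x, y, z; z up), about 65 g, with two flush grey vent discs 34 mm from its centre along x. Fingers can take it across the 56 mm width at the middle of the long sides; pinch only the top 10 mm, since the plates below are equally wide.
- cover_middle_center (a point): Centre (half-way up) of the second plate of the stack, same size, 10 mm below the top one. It must stay where it is.
- cover_bottom_center (a point): Centre of the third plate, 10 mm lower again, lying on the tray floor. It must stay.
- tray: Fixed stainless tray, 170 x 270 mm (its x, y), floor 3 mm thick, rim 16 mm high. Origin: centre of its underside, on the table. The stack lies near y = -45 mm of it, two vials and the tweezers at its +y half. Tray and jig may stand either way round, left and right.
- jig: Fixed aluminium jig; origin centre of its underside, x along the length in which the plate must lie. Base 180 x 104 x 12 mm. Four L-shaped corner posts, tops at 56 mm, leave an opening 110 x 66 mm (x, y): 5 mm play round a plate; 80 mm is free for fingers mid-way along each long side. At each end, 58 to 80 mm from the centre, is a steel gauge block 40 mm wide, top at 38 mm above the table.
- flush_mark (a point): Fixed point over the jig's centre at the height of the gauge block tops, 38 mm above the table: a correctly pressed plate has the centre of its upper face here.
- bed_top (a point): Centre of the upper face of the spring bed, a rubber-topped plate 88 x 40 mm (jig x, y) in the middle of the jig; 40 mm above the table when up. Narrower than a cover plate, so that fingertips may pass below the plate's long edges. Moves straight down with the joint and does not tilt.
- bed (a joint): How far the spring bed is pressed down, in m: 0 up (start), 0.020 at the bottom stop. The spring pushes up with about 4 N at 0 and 700 N/m more, about 12.6 N at the wanted 0.012 (less some 1.5 N weight of bed and plate); it rises again when let go.
- vial_a: Small open clear plastic vial, 34 mm across, 42 mm high, standing on the tray; origin at its underside. Bystander.
- vial_b: Small open clear plastic vial, 34 mm across, 50 mm high, standing on the tray; origin at its underside. Bystander.
- tweezers: Steel tweezers, 130 mm long and 6 mm high, lying on the tray; origin at the underside of the middle. Bystander.
- jar: Closed empty glass jar with white cap, 72 mm across, 95 mm high, standing on the table beyond tray and jig; origin at its underside. Bystander.
There are look-alikes about, which are no part of the job. Of the things that look like the jig, the smaller one is meant.

How it is judged:
By the outcome, as a careful person would: the job done as asked, in the order asked, and still so for the second after the job is handed in, while the arm keeps its last pose, push and grip.
It also fails if it takes over 48 s, if anything falls off the work surface, if the arm or the gripper's body presses on something with over 40 N, if the wrist force passes 120 N, or if a joint passes its speed limit or range.

## Robot

A 6-joint arm with a two-finger parallel gripper is mounted at the origin on the work surface. World frame = base frame: x ahead of the robot, y to its left, z up, the work surface at z = 0. Lengths are in m, angles in rad, forces in N, time in s.
With the tool pointing down it reaches from about 0.325 to 0.85 m from the base axis. Payload 4.4 kg.
Tool frame: the origin (TCP) lies on the front face of the gripper's body, between the roots of the fingers; the fingertips stand 97 mm ahead of it and the grasp point (between the pads) lies 78 mm ahead of it; z points along the fingers, y is the direction in which the jaws open and shut (so a half turn about z gives the same grasp; the last joint's range is limited). The gripper opens to 94 mm and grips with 3 to 60 N. Pads are 16 mm wide; open, the fingers measure 119 mm over their backs; the gripper's body (75 mm by 177 mm) begins 78 mm behind the grasp point.
Start: joints at [-1.427, 0.207, 1.542, -0, 1.393, -0.15], TCP at [0.167, -0.55, 0.303] pointing down, gripper open.
Joint ranges: [-2.73, 2.73], [-0.86, 2.22], [0.23, 2.46], [-1.11, 4.25], [0.08, 2.63], [-2.82, 2.82]. Speed limits (rad/s): [2.79, 2.79, 3.14, 3.14, 3.14, 3.14].

## Interface

Orientations are given as a unit quaternion [x, y, z, w].
In Python, from cell import readout, eyes, workorder, spotter gives the robot as it stands.
- The arm moves only by the tool jog_arm, never from a script. Its argument "moves" is text: rows parted by semicolons, each of 5 numbers parted by spaces: the finger opening in mm, from 0 to 94, then the shift along the world's x, y, z in mm, then the turn about the world's z in degrees. A call has 1 to 8 rows; each row is the pose to reach, as a shift and turn from the pose measured when the call began; what a row does not reach only later rows make up. A row lasts 1/8 s, in which the tool goes at most 62.5 mm and 10.7 degrees, less where a joint would pass 70% of its speed; a pose out of reach is approached as far as the arm can. A call with a gripper value outside its range is refused whole. The fingers move at their own pace and stop on an object; the grip force is fixed at half the most. Time passes only in rows, so rows that repeat a pose let the fingers close. It gives the time, the measured TCP pose, the force and the opening at its end, in the units of the state.
- readout.get_obs(): the state, without advancing time (a new reading comes with each control period).
- eyes.capture(name): name is "scene" or "top"; returns (picture, depth): 400x640x3 uint8, red, green, blue; 400x640 float32, m along the optical axis (not along the pixel's ray), 0 where there is no reading.
- eyes.camera_model(name): a dict with "K" (3x3 intrinsics, pixels), "cam_to_world" (4x4, takes a point from camera to world coordinates). Camera axes: x right, y down, z forward; pixel columns grow to the right and rows downward; lengths in m; the calibration is good to about 2 mm. A picture is of the moment at which its call begins. camera_model takes no time and is no camera call.
- workorder.finish_job(): hands the job in, once; it reports no verdict.
Trained networks look in the newest picture that a camera, given by its name, has taken for a name from the list of things; names that differ only in an ending like _2 or _b are one class to them, and where a whole thing is asked for, a point or a joint stands for the part that bears it (a point fixed in the world has none). Each returns a list of dicts, best first, with "p" (0 to 1); they miss things now and then, are a little off and sometimes report something else, mostly with a low value. They report only what shows in the picture. A call takes as long as a camera call. They do not tell look-alikes from the thing itself.
- spotter.cut_out(camera, thing): "mask" (400x640 bool, what is visible of it) and "rect" ([left, top, width, height] in pixels, round what is visible of it).
The state is a dict: "clock": time; "joint_pos": joint angles; "joint_vel": joint speeds; "joint_efforts": joint torques, N m; "position": TCP position; "ee_rot": TCP orientation; "ft_force": force on the tool from outside, world axes, zero at the start; "ft_torque": the same for the moment, N m; "grip_width": finger opening in m.
Only numpy, scipy, OpenCV 4.12 (cv2) and the standard library are available. Lean on these libraries where they do the work, as an engineer would, in place of code of your own. Each camera call takes 0.05 s, during which the arm holds its last target.

## Working session

There is one attempt and no reset: what is moved stays moved. The work goes in short steps, Python scripts to look and compute and a tool call to move; the robot and the scene stay as the last step left them, time stands still between calls to the robot, and variables do not carry over. Pictures are saved under pics/ and viewed, and the job is handed in when it is done.

Besides the shell and the picture viewer there is one more tool, called after "Emit:" by a JSON object that holds its "fn" and its "kwargs". jog_arm: Moves the arm, as the interface text tells. Its arguments: {"type":"object","properties":{"moves":{"type":"string"}},"required":["moves"]}

```bash
ls; mkdir -p pics; cat > h.py <<'E'
import numpy as np, cv2
from cell import readout, eyes, workorder, spotter
def cap(n,f=None):
    p,d=eyes.capture(n)
    if f: cv2.imwrite(f'pics/{f}.png',cv2.cvtColor(p,cv2.COLOR_RGB2BGR))
    return p,d
def world(n,d):
    m=eyes.camera_model(n);K=np.array(m['K']);T=np.array(m['cam_to_world'])
    v,u=np.mgrid[0:400,0:640]
    P=np.stack([(u-K[0,2])/K[0,0]*d,(v-K[1,2])/K[1,1]*d,d],-1)
    W=P@T[:3,:3].T+T[:3,3]; W[d<=0]=np.nan
    return W
E
python3 - <<'E'
from h import *
o=readout.get_obs();print(o['clock'],o['position'],o['ee_rot'],o['ft_force'],o['grip_width'])
for n in('scene','top'):
    p,d=cap(n,n+'0');np.savez(f'{n}0',p=p,d=d);print(n,np.round(eyes.camera_model(n)['cam_to_world'],3).tolist(),eyes.camera_model(n)['K'])
E
```

```text
pics
0.0 [ 0.16642385 -0.54977996  0.30150343] [ 9.89226410e-01  1.46389360e-01 -4.45675633e-06 -1.12503123e-03] [-0.90557095  0.37694317 -0.50722156] 0.09403021338169402
scene [[0.367, 0.582, -0.726, 1.14], [0.93, -0.222, 0.293, -0.228], [0.009, -0.782, -0.623, 0.596], [0.0, 0.0, 0.0, 1.0]] [[416.18439538   0.         319.13808365]
 [  0.         416.18439538 205.10300287]
 [  0.           0.           1.        ]]
top [[-0.03, -0.997, 0.076, 0.413], [-1.0, 0.029, -0.009, 0.01], [0.007, -0.076, -0.997, 1.17], [0.0, 0.0, 0.0, 1.0]] [[439.95797486   0.         321.82689624]
 [  0.         439.95797486 197.08765334]
 [  0.           0.           1.        ]]
```

View pics/scene0.png

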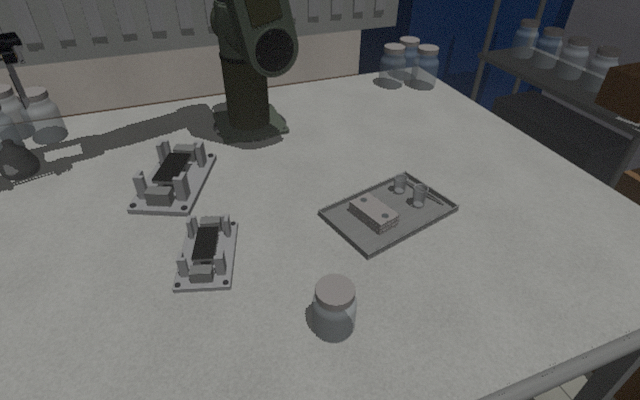

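View pics/top0.png

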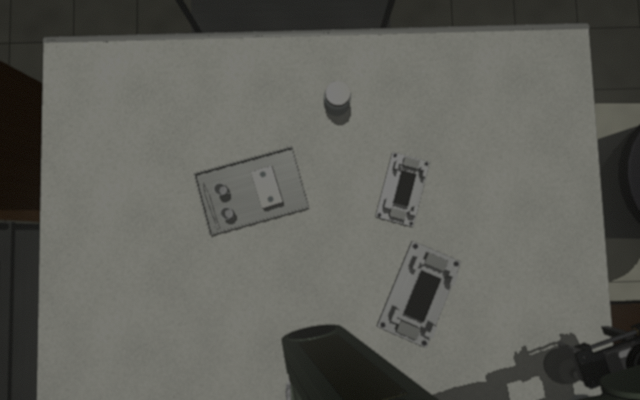

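The scene view shows the stack at about (373,213), the smaller jig at (207,255) and the bigger one at (173,180). In the top view the stack is at (267,188), the small jig at (404,188), the big one at (420,293) and the jar at (337,97). Next I'll measure them.

```bash
python3 - <<'E'
from h import *
W={}
for n in('scene','top'):
    z=np.load(f'{n}0.npz');W[n]=world(n,z['d']);p=z['p']
    for t in ('cover_top_center','jig','bed','tray','jar'):
        for r in spotter.cut_out(n,t):
            m=r['mask'];q=W[n][m];q=q[~np.isnan(q[:,0])]
            if len(q)==0: print(n,t,r['p'],'nodepth');continue
            print(n,t,round(r['p'],2),r['rect'],m.sum(),'med',np.round(np.median(q,0),4),'z5,95',np.round(np.percentile(q[:,2],[2,50,98]),4))
            np.save(f'm_{n}_{t}_{int(r["rect"][0])}.npy',m)
    im=cv2.cvtColor(p,cv2.COLOR_RGB2BGR)
    for k,(x,y,w,h) in enumerate([(310,165,160,100),(130,130,130,170)] if n=='scene' else [(185,140,135,105),(365,140,110,215)]):
        cv2.imwrite(f'pics/c_{n}{k}.png',cv2.resize(cv2.convertScaleAbs(im[y:y+h,x:x+w],alpha=1.5),None,fx=min(5,600/h,800/w),fy=min(5,600/h,800/w),interpolation=cv2.INTER_CUBIC))
E
```

```text
scene cover_top_center 0.97 [348.5, 190.5, 49.3, 35.4] 924 med [0.54   0.1416 0.0319] z5,95 [0.0218 0.0319 0.0342]
scene jig 0.96 [126.2, 140.6, 90.6, 77.4] 4545 med [ 0.2912 -0.2475  0.0326] z5,95 [0.0014 0.0326 0.0743]
scene jig 0.87 [173.1, 211.9, 66.8, 82.1] 4161 med [ 0.548  -0.2154  0.0211] z5,95 [0.0005 0.0211 0.0554]
scene jig 0.68 [191.4, 228.7, 28.4, 32.0] 766 med [ 0.5241 -0.2142  0.039 ] z5,95 [0.0305 0.039  0.041 ]
scene jig 0.26 [348.0, 192.0, 50.3, 37.8] 946 med [0.5386 0.1424 0.0318] z5,95 [0.0042 0.0318 0.0342]
scene bed 0.92 [152.3, 153.4, 40.1, 28.9] 735 med [ 0.2526 -0.2461  0.0524] z5,95 [0.044  0.0524 0.0545]
scene bed 0.61 [194.5, 225.4, 22.6, 37.5] 767 med [ 0.5242 -0.2137  0.039 ] z5,95 [0.0305 0.039  0.041 ]
scene tray 0.71 [172.6, 212.2, 68.3, 83.6] 4168 med [ 0.5462 -0.2151  0.0207] z5,95 [-0.      0.0207  0.0554]
scene tray 0.55 [319.6, 172.9, 140.0, 85.9] 4508 med [0.5507 0.1808 0.0026] z5,95 [-0.0002  0.0026  0.0154]
scene tray 0.52 [350.1, 208.4, 31.7, 25.4] 34 med [0.5249 0.1128 0.0181] z5,95 [0.0132 0.0181 0.0219]
scene tray 0.27 [347.4, 209.6, 50.8,
[... 318 characters left out ...]
9.0, 32.6, 38.4] 871 med [0.5295 0.1436 0.0326] z5,95 [0.0121 0.0326 0.0369]
top jig 0.94 [375.5, 244.7, 80.9, 101.0] 5100 med [ 0.243  -0.2376  0.0188] z5,95 [0.0109 0.0188 0.0757]
top jig 0.64 [375.2, 154.2, 57.4, 70.6] 2707 med [ 0.5146 -0.2091  0.0144] z5,95 [0.0058 0.0144 0.0567]
top bed 0.74 [405.1, 270.8, 36.0, 50.8] 1059 med [ 0.2424 -0.2429  0.0532] z5,95 [0.0454 0.0532 0.0576]
top bed 0.57 [393.7, 170.4, 20.6, 36.1] 554 med [ 0.5162 -0.2132  0.0396] z5,95 [0.0111 0.0396 0.0441]
top tray 0.95 [194.4, 147.9, 115.0, 86.0] 5102 med [0.5238 0.1983 0.0029] z5,95 [-0.0016  0.0029  0.0163]
top jar 0.84 [324.2, 84.2, 25.8, 33.8] 760 med [ 0.7413 -0.0433  0.0929] z5,95 [0.0151 0.0929 0.0983]
```

```bash
python3 - <<'E'
from h import *
def rect(q):
    (c,s,a)=cv2.minAreaRect((q[:,:2]*1000).astype(np.float32))
    if s[0]<s[1]: s=s[::-1];a+=90
    return np.round(c,1),np.round(s,1),round((a+90)%180-90,1)
def clean(q):
    from scipy.spatial import cKDTree
    t=cKDTree(q[:,:2]);n=np.array([len(x) for x in t.query_ball_point(q[:,:2],0.008)])
    return q[n>=np.median(n)*0.4]
for n in('scene','top'):
    z=np.load(f'{n}0.npz');W=world(n,z['d']);g=z['p'].astype(float).mean(-1)
    def sel(x0,x1,y0,y1,z0,z1):
        m=(W[...,0]>x0)&(W[...,0]<x1)&(W[...,1]>y0)&(W[...,1]<y1)&(W[...,2]>z0)&(W[...,2]<z1);return m
    m=sel(.45,.61,.08,.18,.027,.04);q=clean(W[m]);print(n,'plate',len(q),rect(q),'z',np.median(q[:,2]),'cen',np.round(q.mean(0)*1000,1))
    m=sel(.40,.66,-.3,-.13,.006,.08);q=W[m];print(n,'jig all',len(q),rect(clean(q)))
    m=sel(.40,.66,-.3,-.13,.033,.046);q=clean(W[m]);print(n,'bed+blocks',len(q),rect(q),'mean',q.mean(0))
    m=sel(.40,.66,-.3,-.13,.05,.065);q=W[m];print(n,'posts',len(q),rect(q))
    m=sel(.40,.66,-.3,-.13,.033,.046)&(g<45);q=clean(W[m]);print(n,'bed dark',len(q),rect(q),'z',np.median(q[:,2]),g[m].mean())
    m=sel(.10,.40,-.4,-.1,.008,.1);q=W[m];print(n,'bigjig all',len(q),rect(clean(q)))
    m=sel(.35,.7,.0,.4,.011,.02);q=W[m];print(n,'tray rim',len(q),rect(q))
    m=sel(.0,1,-.6,.6,-.02,.006);print('table z',np.median(W[m][:,2]))
E
```

```text
scene plate 826 (array([534.2, 144.1]), array([101.6,  58.3]), 16.4) z 0.03202723917401784 cen [537.1 142.6  31.9]
scene jig all 3924 (array([ 521.8, -214.1]), array([177.6, 103.9]), -16.9)
scene bed+blocks 1315 (array([ 519.6, -213. ]), array([160.1,  82.4]), -17.0) mean [ 0.52632277 -0.21558719  0.0383257 ]
scene posts 279 (array([ 519.1, -213.1]), array([128.6,  82.5]), -16.9)
scene bed dark 582 (array([ 518.2, -213.4]), array([88.8, 39.4]), -16.2) z 0.03919631770202747 39.77210884353742
scene bigjig all 4244 (array([ 248.8, -244.3]), array([236.2, 139.1]), -25.0)
scene tray rim 875 (array([526.3, 187.4]), array([273.4, 173.2]), -76.0)
table z -0.0008053256180730051
top plate 816 (array([530.6, 144. ]), array([100.4,  56.2]), 16.0) z 0.03268708984696089 cen [530.  143.6  32.7]
top jig all 2653 (array([ 515.7, -213.3]), array([179.9, 104.5]), -16.8)
top bed+blocks 789 (array([ 515.6, -213.5]), array([159.9,  40.7]), -16.9) mean [ 0.51568173 -0.21322751  0.03906125]
top posts 174 (array([ 515.8, -213.6]), array([126.4,  82.3]), -16.9)
top bed dark 416 (array([ 515.8, -213.5]), array([84.1, 34.1]), -16.8) z 0.039669742150661436 36.02153110047847
top bigjig all 5111 (array([ 241.3, -244. ]), array([241.4, 141.2]), -25.0)
top tray rim 485 (array([524. , 187.4]), array([270.4, 170.6]), -75.9)
table z -0.00023683923522943573
```

View pics/c_top1.png

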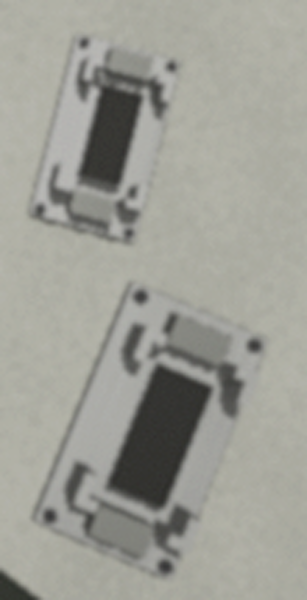

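View pics/c_top0.png

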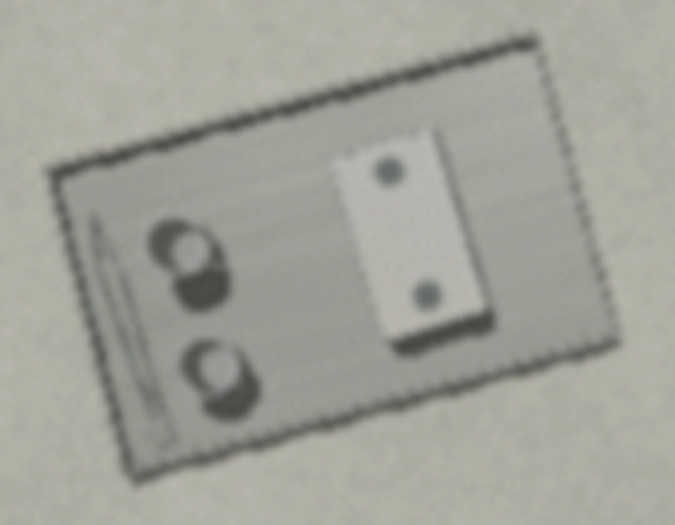

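View pics/c_scene0.png

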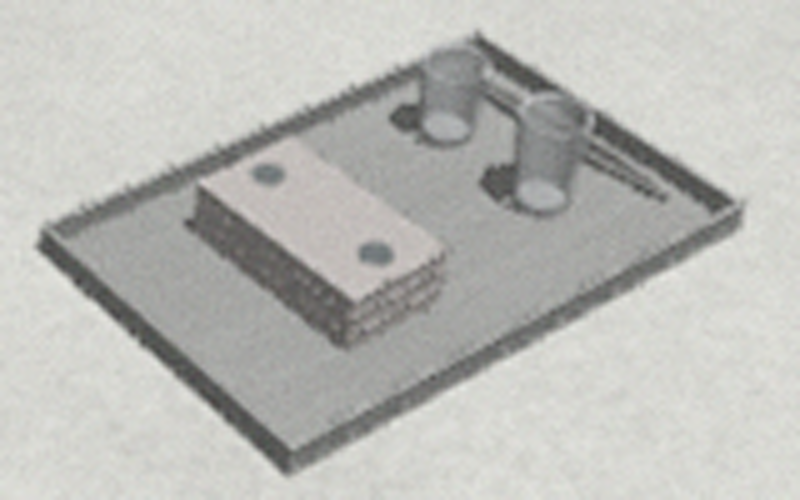

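Both views agree on the plate-to-jig offset. The plate is at about (532,144) at 16°, with its top at 33 mm. The small jig (180x104) is at about (517,-213) at -16.9°, with the bed at 40 mm. I'll move over the stack.

Emit:
{"fn": "jog_arm", "kwargs": {"moves": "94 25 45 0 0; 94 52 98 0 0; 94 80 151 0 0; 94 108 204 0 0; 94 136 257 0 0; 94 164 310 0 0; 94 192 363 0 0; 94 210 398 0 0"}}

```text
clock: 1.6
position: [0.3772, -0.1501, 0.3031]
ee_rot: [0.989, 0.147, 0.001, 0.0]
ft_force: [-0.4, 0.4, 0.2]
grip_width: 0.094
```

Emit:
{"fn": "jog_arm", "kwargs": {"moves": "94 22 42 0 0; 94 48 91 0 0; 94 74 140 0 0; 94 100 190 -20 -1; 94 126 240 -50 -1; 94 145 275 -80 -1; 94 155 294 -100 -1; 94 155 294 -100 -1"}}

```text
clock: 2.6
position: [0.5312, 0.1449, 0.201]
ee_rot: [0.99, 0.14, -0.002, 0.0]
ft_force: [0.2, -0.5, 0.8]
grip_width: 0.094
```

```bash
cat > look.py <<'E'
from h import *
import sys
tag=sys.argv[1]
for n in('scene','top'):
    p,d=cap(n);np.savez(n+tag,p=p,d=d);o=readout.get_obs();
    im=cv2.cvtColor(p,cv2.COLOR_RGB2BGR)
    x,y,w,h=[int(v) for v in sys.argv[2 if n=='scene' else 3].split(',')]
    f=min(5,600/h,800/w)
    cv2.imwrite(f'pics/{n}{tag}.png',cv2.resize(cv2.convertScaleAbs(im[y:y+h,x:x+w],alpha=1.6),None,fx=f,fy=f,interpolation=cv2.INTER_CUBIC))
    R=o['ee_rot'];print(o['clock'],np.round(o['position']*1000 if hasattr(o['position'],'shape') else np.array(o['position'])*1000,1),np.round(R,4),'yaw',round(2*np.degrees(np.arctan2(R[1],R[0])),2),np.round(o['ft_force'],2),o['grip_width'])
E
python3 look.py 1 300,60,200,200 180,100,200,150
```

```text
2.65 [531.7 144.1 202.4] [ 9.902e-01  1.393e-01 -5.000e-04  4.000e-04] yaw 16.02 [ 0.2  -0.09  0.93] 0.0940995028458156
2.7 [532.2 143.6 203.4] [9.903e-01 1.388e-01 5.000e-04 5.000e-04] yaw 15.96 [0.05 0.07 1.31] 0.09406033275139052
```

View pics/scene1.png

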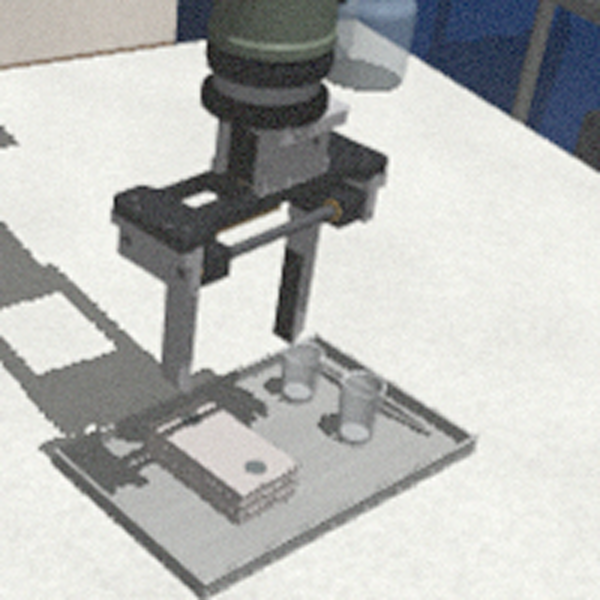

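View pics/top1.png

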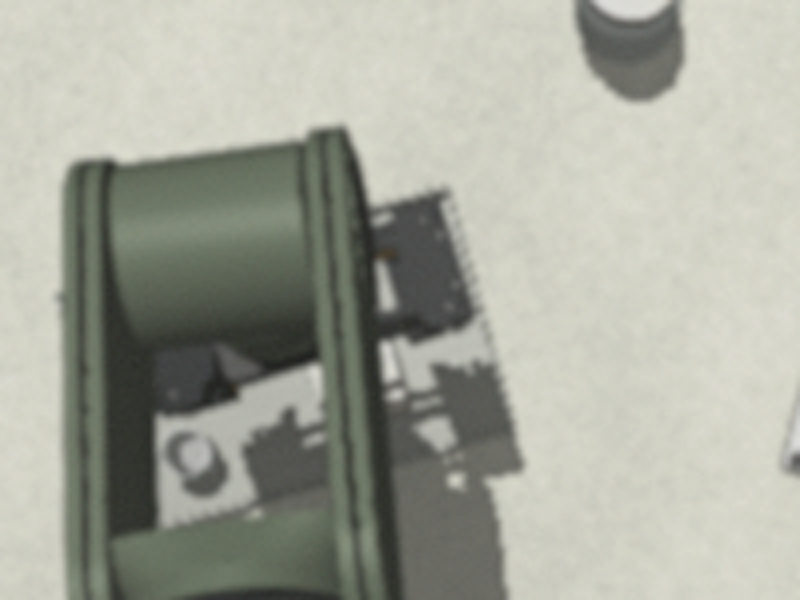

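The fingers straddle the stack: their tips are at crop (180,385) and (290,340). I'll check the fingertip depth against the TCP to settle the x and z bias.

```bash
python3 - <<'E'
from h import *
z=np.load('scene1.npz');W=world('scene',z['d'])
m=(W[...,2]>.095)&(W[...,2]<.15)&(abs(W[...,0]-.53)<.08)&(abs(W[...,1]-.144)<.1)
q=W[m]*1000
c=np.array([532,144.]);a=np.radians(16);ux=np.array([np.cos(a),np.sin(a)]);uy=np.array([-np.sin(a),np.cos(a)])
X=(q[:,:2]-c)@ux;Y=(q[:,:2]-c)@uy
for s in(-1,1):
    k=(s*Y>0);print(s,k.sum(),'X',np.percentile(X[k],[2,25,50,75,98]).round(1),'Y',np.percentile(Y[k],[2,50,98]).round(1),'zmin',np.percentile(q[k,2],[0,1,3]).round(1))
E
```

```text
-1 174 X [-7.1  0.1  7.7 10.  11.5] Y [-59.1 -57.  -47.5] zmin [103.  107.3 110. ]
1 191 X [-7.8 -0.7  5.9  9.9 11.6] Y [46.6 49.2 59.6] zmin [103.2 103.6 104.9]
```

Emit:
{"fn": "jog_arm", "kwargs": {"moves": "94 0 0 -25 0; 94 0 0 -50 0; 94 0 0 -65 0; 94 0 0 -70 0; 94 0 0 -70 0; 94 0 0 -70 0"}}

```text
clock: 3.45
position: [0.5329, 0.1436, 0.1345]
ee_rot: [0.99, 0.139, 0.001, 0.001]
ft_force: [-0.0, 0.2, -0.0]
grip_width: 0.0939
```

```bash
python3 look.py 2 300,100,160,140 180,100,200,150; python3 - <<'E'
from h import *
z=np.load('scene2.npz');W=world('scene',z['d'])
m=(W[...,2]>.036)&(W[...,2]<.1)&(abs(W[...,0]-.53)<.08)&(abs(W[...,1]-.144)<.1)
q=W[m]*1000
c=np.array([532,144.]);a=np.radians(16);uy=np.array([-np.sin(a),np.cos(a)]);ux=np.array([np.cos(a),np.sin(a)])
Y=(q[:,:2]-c)@uy;X=(q[:,:2]-c)@ux
for lo,hi in((-65,-40),(40,65)):
    k=(Y>lo)&(Y<hi)&(abs(X)<14);print(k.sum(),np.percentile(X[k],[2,50,98]),np.percentile(Y[k],[2,50,98]),np.percentile(q[k,2],[0,1,3]))
E
```

```text
3.5 [532.9 143.6 134.4] [9.903e-01 1.388e-01 1.500e-03 5.000e-04] yaw 15.96 [-0.01  0.05  0.92] 0.09380797631418977
3.55 [532.8 143.7 134.3] [9.903e-01 1.388e-01 1.400e-03 5.000e-04] yaw 15.96 [ 0.26 -0.01 -0.05] 0.09406247679895247
221 [-5.78019712  9.05559781 13.09728873] [-60.73386198 -58.92595728 -48.81995662] [38.19558532 41.9562097  45.3400407 ]
230 [-5.19592168  7.42838073 13.13541282] [44.63102093 47.29111191 58.03695058] [36.65310435 37.74477682 40.15864614]
```

Emit:
{"fn": "jog_arm", "kwargs": {"moves": "94 -1 0 -6 0; 94 -1 0 -11 0; 94 -1 0 -11 0; 60 -1 0 -11 0; 60 -1 0 -11 0; 60 -1 0 -11 0"}}

```text
clock: 4.3
position: [0.5319, 0.1437, 0.1234]
ee_rot: [0.99, 0.139, 0.001, 0.001]
ft_force: [-0.7, -0.7, 0.4]
grip_width: 0.0669
```

```bash
python3 look.py 3 300,100,160,140 180,100,200,150
```

```text
4.35 [531.9 143.7 123.4] [9.903e-01 1.388e-01 1.400e-03 5.000e-04] yaw 15.96 [-0.24 -0.23 -0.6 ] 0.06331499112127863
4.4 [531.9 143.7 123.4] [9.903e-01 1.388e-01 1.500e-03 5.000e-04] yaw 15.96 [ 0.57 -0.34 -0.54] 0.06145822159086278
```

View pics/scene3.png

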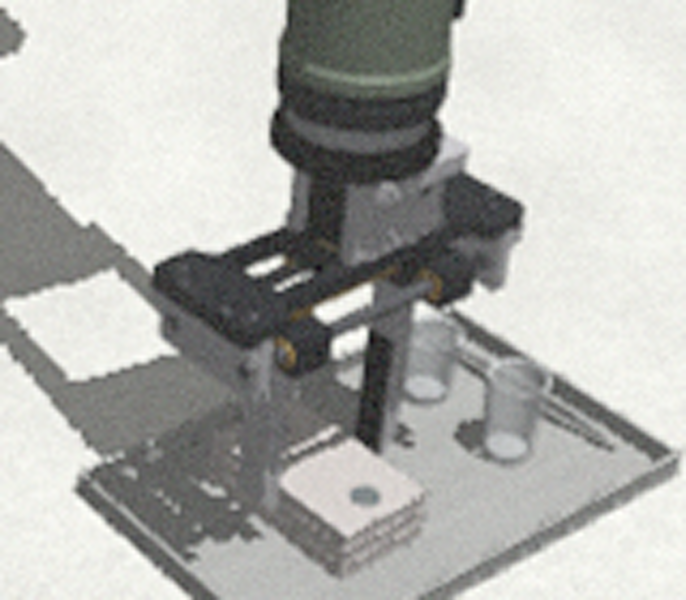

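The fingers bracket the plate at its mid-length, with the left finger at (268,500) and the right at (375,445). Closing now.

Emit:
{"fn": "jog_arm", "kwargs": {"moves": "45 0 0 0 0; 45 0 0 0 0; 45 0 0 0 0; 45 0 0 0 0; 45 0 0 0 0"}}

```text
clock: 5.03
position: [0.5319, 0.1437, 0.1234]
ee_rot: [0.99, 0.139, 0.001, 0.001]
ft_force: [0.1, 0.4, 0.5]
grip_width: 0.0553
```

Emit:
{"fn": "jog_arm", "kwargs": {"moves": "45 0 0 3 0; 45 0 0 8 0; 45 0 0 16 0; 45 0 0 30 0; 45 0 0 50 0; 45 0 0 70 0; 45 0 0 80 0; 45 0 0 80 0"}}

```text
clock: 6.02
position: [0.5325, 0.1438, 0.2047]
ee_rot: [0.99, 0.139, 0.003, 0.001]
ft_force: [-0.2, 0.5, -0.5]
grip_width: 0.0557
```

```bash
python3 look.py 4 300,80,160,180 180,100,200,150;  python3 - <<'E'
from h import *
z=np.load('scene4.npz');W=world('scene',z['d'])
for z0,z1 in((.018,.028),(.085,.125)):
    m=(W[...,2]>z0)&(W[...,2]<z1)&(abs(W[...,0]-.54)<.09)&(abs(W[...,1]-.144)<.06)
    q=W[m]*1000;print(len(q),np.percentile(q[:,2],[5,50,95]),cv2.minAreaRect(q[:,:2].astype(np.float32)))
E
```

```text
6.075 [531.9 143.7 203.7] [9.903e-01 1.388e-01 1.700e-03 5.000e-04] yaw 15.96 [ 0.53 -0.77 -0.98] 0.05551368985215268
6.125 [531.5 143.6 203. ] [9.903e-01 1.388e-01 1.000e-03 5.000e-04] yaw 15.96 [ 0.47 -0.65 -0.35] 0.05538584854220613
808 [20.05986183 21.99861559 23.77021364] ((534.1555786132812, 144.19906616210938), (101.6591567993164, 58.4003791809082), 16.005800247192383)
849 [106.50957782 113.38655428 120.01472156] ((535.06884765625, 143.62161254882812), (101.86807250976562, 80.59342193603516), 16.931194305419922)
```

View pics/scene4.png

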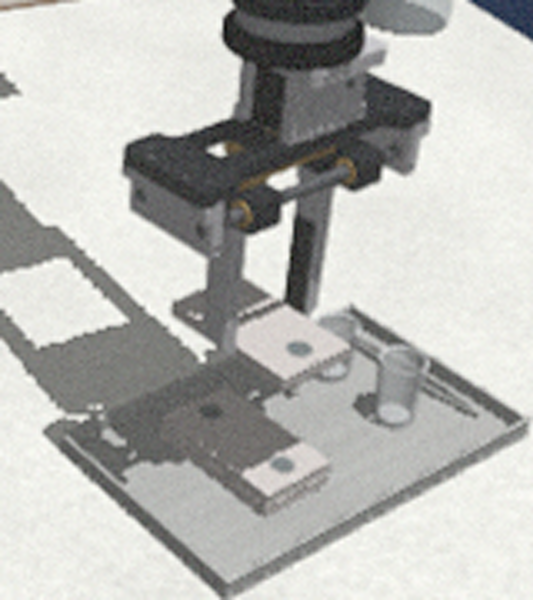

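Only the top plate came up. The middle plate is still at (534,144) and 16°, as before. Moving over the jig.

Emit:
{"fn": "jog_arm", "kwargs": {"moves": "45 -1 -20 0 -2; 45 -3 -65 0 -6; 45 -5 -115 0 -11; 45 -8 -165 0 -16; 45 -10 -215 0 -21; 45 -12 -265 0 -26; 45 -14 -315 0 -30; 45 -15 -345 0 -33"}}

```text
clock: 7.12
position: [0.515, -0.2047, 0.2022]
ee_rot: [0.989, -0.151, 0.0, 0.001]
ft_force: [-0.1, 0.8, -0.2]
grip_width: 0.0555
```

```bash
python3 look.py 5 130,130,160,180 340,100,160,150;  python3 - <<'E'
from h import *
z=np.load('scene5.npz');W=world('scene',z['d'])
m=(W[...,2]>.1)&(W[...,2]<.125)&(abs(W[...,0]-.52)<.09)&(abs(W[...,1]+.2)<.08)
q=W[m]*1000;A=np.c_[q[:,:2]-[517,-200],np.ones(len(q))]
g=abs(q[:,2]-114)<4
for _ in range(4):
    s=np.linalg.lstsq(A[g],q[g,2],rcond=None)[0];g=abs(A@s-q[:,2])<1.5
a=np.radians(-17);print(g.sum(),s,'slope long',s[:2]@[np.cos(a),np.sin(a)],'short',s[:2]@[-np.sin(a),np.cos(a)])
E
```

```text
7.175 [ 515.1 -207.6  202.4] [ 9.883e-01 -1.524e-01  6.000e-04  2.400e-03] yaw -17.53 [ 0.3  -2.49 -1.37] 0.055465576513718785
7.225 [ 515.3 -205.3  202.3] [ 9.885e-01 -1.512e-01  4.000e-04  1.300e-03] yaw -17.39 [ 1.07  0.91 -0.96] 0.05545070720060405
955 [-2.52627957e-03 -5.04591450e-04  1.10919275e+02] slope long -0.0022683649083250963 short -0.0012211558687446847
```

View pics/scene5.png

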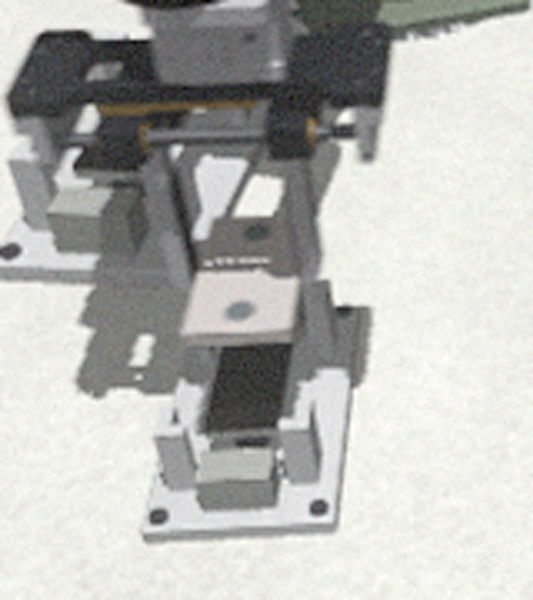

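Emit:
{"fn": "jog_arm", "kwargs": {"moves": "45 2 -8 0 0.5; 45 2 -8 -10 0.5; 45 2 -8 -25 0.5; 45 2 -8 -37 0.5; 45 2 -8 -37 0.5; 45 2 -8 -37 0.5"}}

```text
clock: 7.98
position: [0.5175, -0.2131, 0.1653]
ee_rot: [0.989, -0.147, 0.0, 0.001]
ft_force: [0.6, -0.3, -0.8]
grip_width: 0.0552
```

```bash
python3 look.py 6 130,130,160,180 340,100,160,150;  python3 - <<'E'
from h import *
z=np.load('scene6.npz');W=world('scene',z['d']);g=z['p'].astype(float).mean(-1)
m=(W[...,2]>.066)&(W[...,2]<.078)&(abs(W[...,0]-.52)<.09)&(abs(W[...,1]+.2)<.08)
q=W[m]*1000;a=np.radians(-16.9);c=[519.0,-213.2]
X=(q[:,:2]-c)@[np.cos(a),np.sin(a)];Y=(q[:,:2]-c)@[-np.sin(a),np.cos(a)]
print(np.median(q[:,2]));
k=(X>15);print('front end X',np.percentile(X,[95,98,99.5]),'Y at X>15',np.percentile(Y[k],[0.5,2,98,99.5]),'X min',np.percentile(X,[.5,2]))
for lo,hi in((15,25),(25,35),(35,45)):
    k=(X>lo)&(X<hi);print(lo,np.percentile(Y[k],[2,98]))
E
```

```text
8.025 [ 517.6 -213.3  165.7] [ 9.892e-01 -1.467e-01  8.000e-04  1.500e-03] yaw -16.87 [ 0.06  0.04 -0.85] 0.05577373401552508
8.075 [ 517.7 -213.5  165.9] [ 0.9892 -0.1468  0.001   0.0015] yaw -16.89 [-0.14 -0.25 -0.28] 0.055637254755603036
73.97391747067988
front end X [49.02212092 49.90094701 50.44408693] Y at X>15 [-26.70829852 -26.09864917  28.36478448  28.55264717] X min [-50.05931055 -47.16917305]
15 [-25.43760545  28.09820668]
25 [-26.27021067  28.49913466]
35 [-25.89415218  28.06120846]
```

View pics/scene6.png

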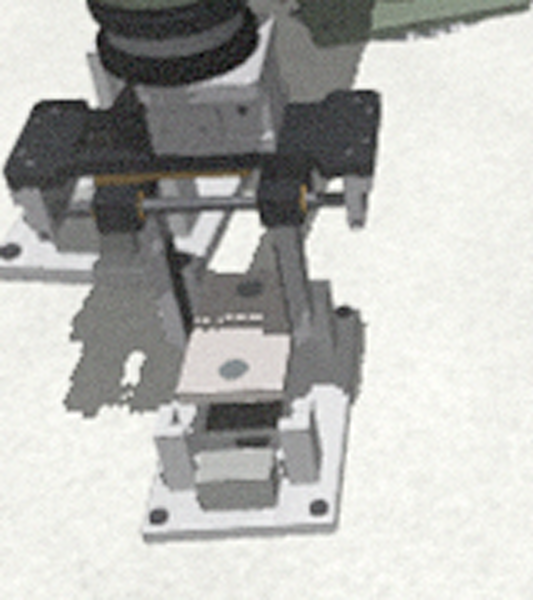

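View pics/top6.png

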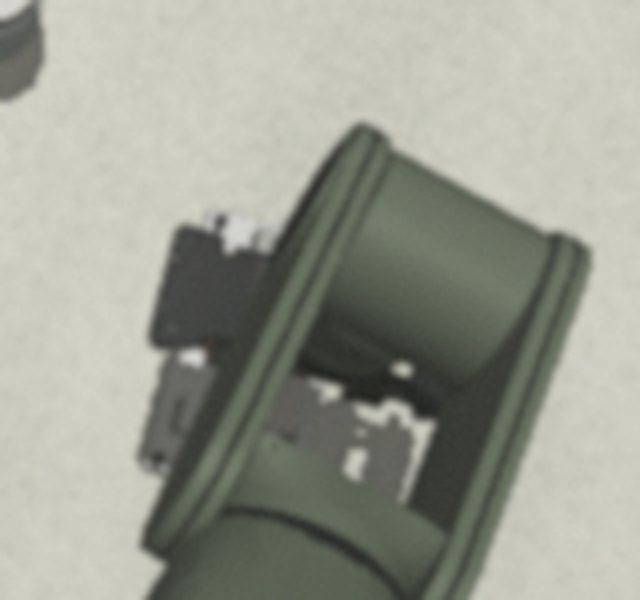

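The plate is centred in X and about 1 mm off in Y. I'll correct that and lower it.

Emit:
{"fn": "jog_arm", "kwargs": {"moves": "45 -0.5 -1 -5 0; 45 -0.5 -1 -11 0; 45 -0.5 -1 -17 0; 45 -0.5 -1 -22 0; 45 -0.5 -1 -25 0; 45 -0.5 -1 -25 0"}}

```text
clock: 8.82
position: [0.5172, -0.2144, 0.1408]
ee_rot: [0.989, -0.147, 0.001, 0.001]
ft_force: [-0.2, 0.1, -0.6]
grip_width: 0.0557
```

```bash
python3 look.py 7 130,130,160,180 340,100,160,150
```

```text
8.875 [ 517.3 -214.5  140.9] [ 0.9892 -0.1468  0.0011  0.0016] yaw -16.88 [-0.05 -0.3  -0.56] 0.055412592681650746
8.925 [ 517.3 -214.5  141. ] [ 0.9892 -0.1468  0.0011  0.0016] yaw -16.89 [ 0.23 -0.21 -1.29] 0.05549535563823583
```

View pics/scene7.png

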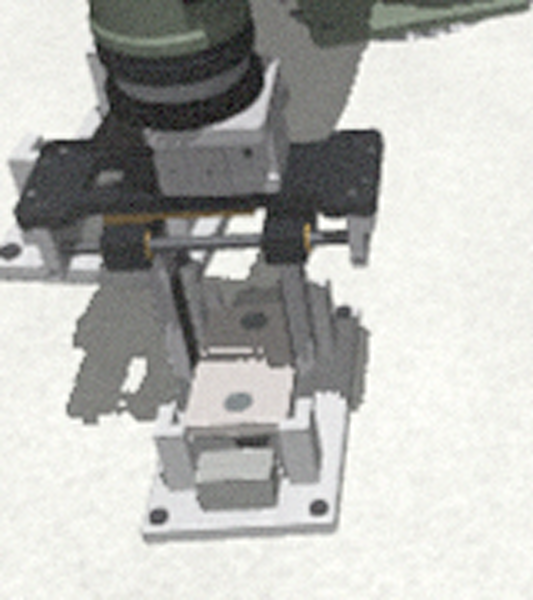

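The plate, now at crop (240,395), sits between the posts and is about to touch the bed. I'll lower it 1.5 mm to touch, then open.

Emit:
{"fn": "jog_arm", "kwargs": {"moves": "45 0 0 -1 0; 45 0 0 -1.5 0; 45 0 0 -1.5 0; 45 0 0 -1.5 0"}}

```text
clock: 9.43
position: [0.5175, -0.2146, 0.1399]
ee_rot: [0.989, -0.147, 0.001, 0.002]
ft_force: [-0.8, -0.4, 3.6]
grip_width: 0.0556
```

Emit:
{"fn": "jog_arm", "kwargs": {"moves": "78 0 0 0 0; 78 0 0 0 0; 78 0 0 0 0; 78 0 0 0 0; 78 0 0 0 0"}}

```text
clock: 10.05
position: [0.5175, -0.2146, 0.1398]
ee_rot: [0.989, -0.147, 0.001, 0.002]
ft_force: [0.3, 0.1, -0.9]
grip_width: 0.0782
```

Emit:
{"fn": "jog_arm", "kwargs": {"moves": "78 0 0 5 0; 78 0 0 15 0; 78 0 0 30 0; 78 0 0 50 0; 78 0 0 60 0; 40 0 0 60 0; 0 0 0 60 0; 0 0 0 60 0"}}

```text
clock: 11.05
position: [0.517, -0.2143, 0.1989]
ee_rot: [0.989, -0.147, 0.001, 0.001]
ft_force: [-0.1, -0.3, 0.1]
grip_width: 0.0517
```

```bash
python3 look.py 8 130,130,160,180 340,100,160,150;python3 - <<'E'
from h import *
z=np.load('scene8.npz');W=world('scene',z['d'])
m=(W[...,2]>.045)&(W[...,2]<.0525)&(abs(W[...,0]-.52)<.09)&(abs(W[...,1]+.2135)<.06)
q=W[m]*1000;a=np.radians(-16.9);c=[519.0,-213.2]
X=(q[:,:2]-c)@[np.cos(a),np.sin(a)];Y=(q[:,:2]-c)@[-np.sin(a),np.cos(a)]
k=(abs(Y)<31)
print(np.median(q[k,2]),'X',np.percentile(X[k],[.5,2,98,99.5]))
for lo,hi in((-35,-25),(-5,5),(15,25),(25,35)):
    k=(X>lo)&(X<hi);print(lo,np.percentile(Y[k],[2,98]),np.median(q[k,2]))
E
```

```text
11.1 [ 517.1 -214.3  198.9] [ 9.892e-01 -1.468e-01  6.000e-04  1.400e-03] yaw -16.88 [ 0.15 -0.51  0.35] 0.047431646038823
11.15 [ 517.1 -214.4  199. ] [ 9.892e-01 -1.468e-01  7.000e-04  1.400e-03] yaw -16.89 [-0.37  0.01  0.38] 0.04325340904230336
49.12255199383442 X [-57.00404708 -49.46645349  60.40514191  62.74630145]
-35 [-26.46254016  26.42340396] 48.991520337673954
-5 [-27.07589708  26.02334588] 49.197495504791355
15 [-27.34639384  26.65111476] 48.97499621288031
25 [-28.10313166  26.83938528] 49.29766890403292
```

View pics/scene8.png

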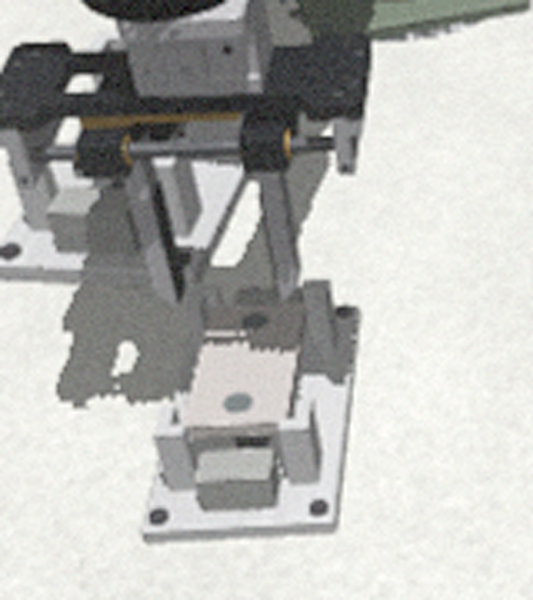

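The plate lies flat at about 50 mm on the bed, centred within the posts. I'll close the fingers and press with the tips.

Emit:
{"fn": "jog_arm", "kwargs": {"moves": "0 0 1 0 0; 0 0 1 -10 0; 0 0 1 -20 0; 0 0 1 -30 0; 0 0 1 -40 0; 0 0 1 -45 0; 0 0 1 -45 0; 0 0 1 -45 0"}}

```text
clock: 12.15
position: [0.5174, -0.2136, 0.1544]
ee_rot: [0.989, -0.147, 0.001, 0.002]
ft_force: [-0.0, -0.5, 0.9]
grip_width: 0.0003
```

```bash
python3 look.py 9 130,130,160,180 340,100,160,150
```

```text
12.2 [ 517.5 -213.6  154.5] [ 0.9892 -0.1468  0.0012  0.0016] yaw -16.88 [-0.59 -0.28  0.34] 0.0002647685325812628
12.25 [ 517.5 -213.6  154.5] [ 0.9892 -0.1468  0.0012  0.0016] yaw -16.89 [-0.06 -0.47 -1.17] 0.0005920992684597966
```

View pics/scene9.png

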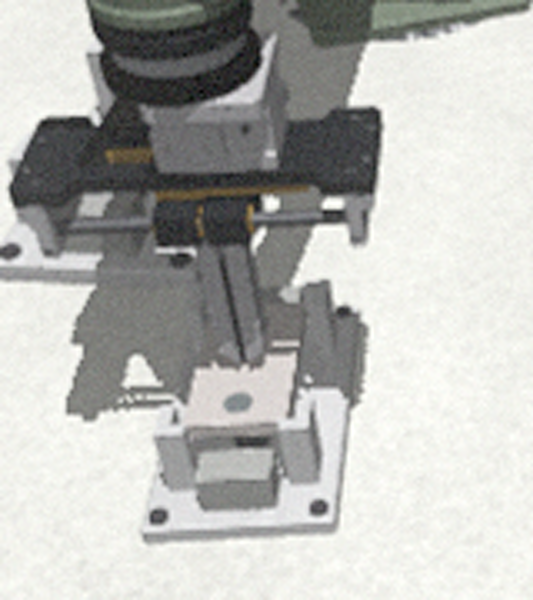

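The closed tips are 7.5 mm above the plate's middle. Pressing down to TCP z of about 135.

Emit:
{"fn": "jog_arm", "kwargs": {"moves": "0 0 0 -4 0; 0 0 0 -8 0; 0 0 0 -11 0; 0 0 0 -14 0; 0 0 0 -17 0; 0 0 0 -19 0; 0 0 0 -19 0; 0 0 0 -19 0"}}

```text
clock: 13.25
position: [0.5178, -0.2137, 0.137]
ee_rot: [0.989, -0.147, 0.001, 0.002]
ft_force: [-2.9, 1.8, 8.9]
grip_width: 0.0007
```

```bash
cat >lvl.py <<'E'
from h import *
import sys
z=np.load(f'scene{sys.argv[1]}.npz');W=world('scene',z['d'])
m=(W[...,2]>.03)&(W[...,2]<.05)&(abs(W[...,0]-.52)<.1)&(abs(W[...,1]+.2135)<.07)
q=W[m]*1000;a=np.radians(-16.9);c=[519.0,-213.2]
X=(q[:,:2]-c)@[np.cos(a),np.sin(a)];Y=(q[:,:2]-c)@[-np.sin(a),np.cos(a)]
for nm,k in(('plate+',(X>18)&(X<47)&(abs(Y)<24)),('plate-',(X<-25)&(X>-47)&(abs(Y)<24)),('block+',(X>62)&(X<77)&(abs(Y)<17)),('block-',(X<-62)&(X>-77)&(abs(Y)<17))):
    print(nm,k.sum(),np.median(q[k,2]) if k.any() else None, q[k,2].std())
k=(X>18)&(X<47);print('Y',np.percentile(Y[k],[2,98]))
E
python3 look.py 10 130,130,160,180 340,100,160,150;python3 lvl.py 10; python3 lvl.py 0
```

```text
13.3 [ 517.8 -213.7  137. ] [ 0.9892 -0.1467  0.0014  0.0017] yaw -16.87 [-2.94  0.94 10.52] 0.00012506517936891663
13.35 [ 517.8 -213.7  137. ] [ 0.9892 -0.1467  0.0014  0.0017] yaw -16.88 [-2.34  2.42  9.74] 0.0004058704598520274
plate+ 269 38.73480811235841 0.9515002774699879
plate- 75 38.73100937338503 1.0185062681219823
block+ 116 37.105328062393085 0.8255643232039024
block- 46 37.14007065444585 0.9293783886696794
Y [-28.13059984  40.84087256]
plate+ 278 38.74560837502888 2.3290641192176524
plate- 142 39.016694892417604 1.3079589046293185
block+ 113 37.12100187321199 1.0293624559878096
block- 79 37.12884843444242 1.0335411350947388
Y [-19.40135576  40.57802869]
```

View pics/scene10.png

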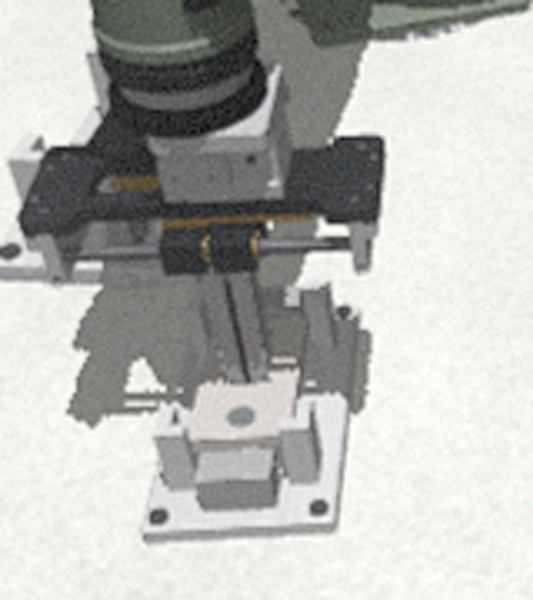

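The plate is still 1.6 mm above the blocks because the arm yields about 1.5 mm under load. I'll push further.

Emit:
{"fn": "jog_arm", "kwargs": {"moves": "0 0 0 -2.5 0; 0 0 0 -3.5 0; 0 0 0 -3.5 0; 0 0 0 -3.5 0; 0 0 0 -3.5 0; 0 0 0 -3.5 0"}}

```text
clock: 14.1
position: [0.5178, -0.2138, 0.135]
ee_rot: [0.989, -0.147, 0.001, 0.002]
ft_force: [-3.2, 2.0, 10.6]
grip_width: 0.0003
```

```bash
python3 look.py 11 130,130,160,180 340,100,160,150;python3 lvl.py 11; python3 look.py 12 130,130,160,180 180,80,320,180;python3 lvl.py 12
```

```text
14.15 [ 517.8 -213.7  135. ] [ 0.9892 -0.1466  0.0011  0.0017] yaw -16.86 [-2.32  1.25 10.77] 0.0005511294985142286
14.2 [ 517.8 -213.8  135. ] [ 0.9892 -0.1466  0.0012  0.0018] yaw -16.86 [-3.65  2.05 10.2 ] 0.00029333058344024996
plate+ 279 36.70989583702078 0.9092103591791857
plate- 71 36.90844754735967 1.0165320473319046
block+ 116 37.40965766357629 0.9116138582717906
block- 46 37.2361152294437 0.9288394119284217
Y [-28.1230808   40.56234831]
14.25 [ 517.8 -213.7  135. ] [ 0.9892 -0.1466  0.0012  0.0018] yaw -16.86 [-3.41  3.36 10.77] 0.0002879445407519286
14.3 [ 517.8 -213.7  135. ] [ 0.9892 -0.1466  0.0012  0.0018] yaw -16.86 [-3.29  2.76 12.35] 0.0004975501785430788
plate+ 280 36.738670694236646 0.9109812582844619
plate- 68 36.573729932268094 1.0661500231182364
block+ 118 37.099171325304155 0.8777207178326909
block- 45 37.227222347855474 0.9118684116847448
Y [-28.18874826  40.67079187]
```

View pics/scene12.png

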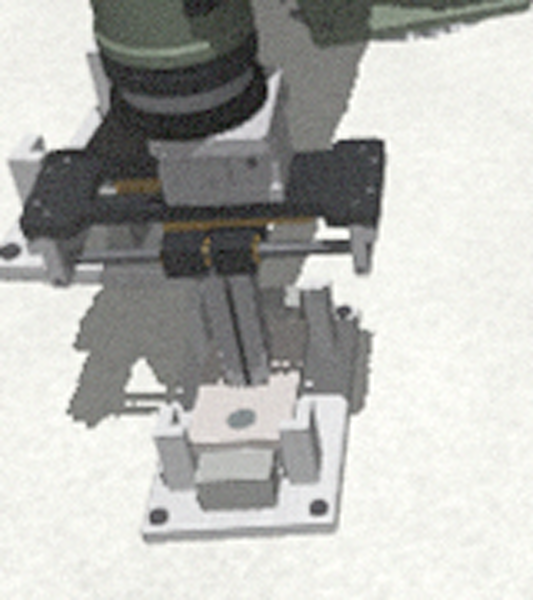

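View pics/top12.png

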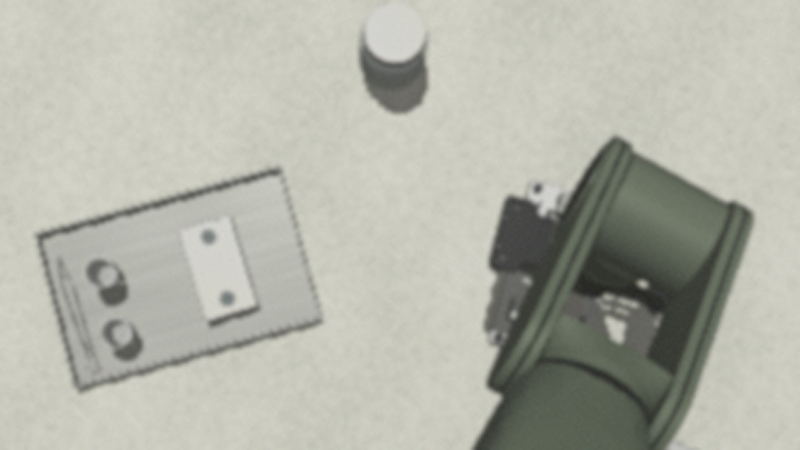

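The plate is level with the blocks within measurement error: 38.0 mm by TCP and about 0.4 mm low by camera. The stack, vials, tweezers and jar haven't moved. Handing in.

```bash
python3 - <<'E'
from h import *
workorder.finish_job();o=readout.get_obs();print(o['clock'],o['position'],o['ft_force'])
E
```

```text
the job is handed in; nothing more can be done
the job is handed in; nothing more can be done
```

I took only the top cover plate off the stack, laid it flat on the spring bed of the smaller jig and let go of it. I then pressed it down with the closed fingertips and handed the job in at about 14.3 s, with the arm still holding it there.

**Last checks:**
- **Level:** The two readings disagree slightly. The fingertips are at 38.0 mm by the TCP, which is flush. The camera depth put the plate about 0.3–0.7 mm below the gauge block tops, near its 1 mm noise. I took this as flush and did not correct it.
- **Force:** The push was about 10–12 N, against the roughly 11 N expected.
- **Fit:** After release the plate lay flat and about centred between the posts.
- **Left alone:** After the lift, the middle plate measured the same position and angle as the top plate had before. In the last top picture the vials, tweezers and jar looked unmoved, though I did not measure them.

The first press stopped about 1.6–2 mm high because the arm gave way slightly under load, so I pushed a second time.

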